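Test the freewheel of a drive unit and mark which way it grips

ROBOT

A 6-joint arm with a two-finger parallel gripper is mounted at the origin on a cart in front of the work surface, level with it; the furniture and walls round the work are solid. World frame = base frame: x ahead of the robot, y to its left, z up, the work surface at z = 0. Lengths are in m, angles in degrees, forces in N, time in s.
With the tool pointing down it reaches from about 0.375 to 0.9 m from the base axis. Payload 3.1 kg.
Tool frame: the origin (TCP) lies on the centre line of the jaws, within the pads' length; the fingertips stand finger_overhang ahead of it and the grasp point (between the pads) lies 5 mm behind it (finger_overhang is the distance from the TCP to the fingertips, in m); z points along the fingers, y is the line along which they close (so a half turn about z gives the same grasp; the last joint's range is limited). The gripper opens to 87 mm and grips with 3 to 60 N. Pads are 19 mm wide; open, the fingers measure 117 mm over their backs; the gripper's body (75 mm by 190 mm) begins 51 mm behind the grasp point.
Start: joints at [-86.373, 30.224, 82.088, -0, 67.689, -10.227], TCP at [0.15, -0.607, 0.237] pointing down, gripper open.
Joint ranges: [-176.69, 176.69], [-43.24, 126.21], [12.49, 139.97], [-82, 262], [0, 151.66], [-163.58, 163.58]. Speed limits (degrees/s): [159.86, 159.86, 180, 180, 180, 180].

INTERFACE

Orientations are given as a 3x3 rotation matrix whose columns are the frame's x, y, z axes.
In Python, from rig import read_state, capture, calibration, hand_in, finger_overhang gives the robot as it stands.
- The arm moves only by the tool send_rows, never from a script. Its argument "plan" is a list of rows, each a list of 5 numbers: the closure in counts, from 0 (fully open) to 255 (shut), then the shift along the tool's x, y, z in m, then the turn about the tool's z in rad. A call has 1 to 20 rows; each row shifts and turns the commanded pose from where the row before left it, along the tool's axes as they then stand; what a row does not reach is not made up. A row lasts 1/12 s, in which the tool goes at most 41.7 mm and 7.16 degrees, less where a joint would pass 70% of its speed; a pose out of reach is approached as far as the arm can. A call is refused whole if a number of a shift passes 0.0417 or a number of a turn 0.125, either way. A call with a gripper value outside its range is refused whole. The fingers move at their own pace and stop on an object; the grip force is fixed at half the most. Time passes only in rows, so rows that do not move let the fingers close. It gives the time, the measured TCP pose, the force, the opening and the grip force at its end, in the units of the state.
- read_state(): the state, without advancing time (a new reading comes with each control period).
- capture(name): name is "side" or "top"; returns (picture, depth): 480x640x3 uint8, blue, green, red; 480x640 float32, m along the optical axis (not along the pixel's ray), 0 where there is no reading.
- calibration(name): a dict with "fx", "fy", "cx", "cy" (pixels), "dist_coeffs" ([k1, k2, p1, p2, k3] as OpenCV has them; the pictures are not rectified), "xyz" and "rotation" of the camera in the world. Camera axes: x right, y down, z forward; pixel columns grow to the right and rows downward; lengths in m; the calibration is good to about 2 mm. A picture is of the moment at which its call begins. calibration takes no time and is no camera call.
- hand_in(): hands the job in; it is judged then, once.
The state is a dict: "time_s": time; "joint_positions": joint angles; "qvel": joint speeds; "tau": joint torques, N m; "position": TCP position; "tcp_rot": TCP orientation; "force": force on the tool from outside, world axes, zero at the start; "moment": the same for the moment, N m; "opening": opening from 0.0 (shut) to 1.0 (fully open); "grasp_force": force on a finger pad.
Only numpy, scipy, OpenCV 4.12 (cv2) and the standard library are available. Lean on these libraries where they do the work, as an engineer would, in place of code of your own. Each camera call takes 0.05 s, during which the arm holds its last target. There are 200 camera calls.

TASK

The grey drive unit on the bench has a freewheel inside, but nobody knows which way round it was fitted. Squeeze the two side tabs of its clip-on cover, lift the cover off and stand it open side down on a clear piece of bench; then turn the black knob a good quarter turn both ways to find the way in which it spins loose and the way in which it grips and carries the steel dial along. Finally swing the arrow above the knob right over, the same way round as the dial was carried, and leave the other things on the bench where they are.

Things in the scene. Friction and masses are not known exactly. Their poses are not given: they have to be found in the camera images.
- unit: Drive unit: grey wedge-shaped housing 120 x 100 mm, fixed on the bench; origin under its centre at bench level, z up, its low front faces its own -x (roughly to the robot). Its aluminium face slopes up at 30 deg, from 33 mm high in front to 105 mm at the back. The knob, first under the cover, is on the lower half of the face, the arrow above it.
- cover_grip (a point): Clip-on cover: grey cap 60 (x) x 54 x 48 mm high, open below, 50 to 100 g, seated over the knob. The point is on its axis, midway between its tabs, 33 mm above its open rim (so 33 mm high when it stands on the bench); z is its axis, out of the face while seated; y runs from the right tab to the left tab.
- seat (a point): Where the knob's axis meets the sloping face; z is the face's outward normal (30 deg from vertical), x up the slope. Two fixed undercut rails, 10.5 mm high above the face and 34 mm long in x, stand at y = 31.5 to 37 mm on both sides; two end stops 4 mm high at x = 31 to 34 mm, up and down the slope.
- tab_left_face (a point): Middle of the outer ribbed face of the left tab of the cover, which is 30 mm wide and reaches 21 to 43 mm above the open rim; the right tab mirrors it, outer faces 64 mm apart. Pressing each tab 5 mm in (about 6 N, to 54 mm apart) draws its hook from under the rail; while both are in, the cover lifts straight off along its axis. Unpressed it is held.
- knob_grip (a point): The knob: a black bar 34 mm long (its x), 12 mm thick (its y) and 22 mm deep on a round foot, turning about z, the normal of the sloping face. The point is on the axis at gripping height, 30 mm above the face; the top of the bar is 38 mm above the face. At first the cover encloses it.
- knob (a joint): Angle of the knob relative to the dial, rad, positive anticlockwise seen from outside the face; 0 at the start. It changes only while the freewheel slips, in its loose direction (0.02 N m, up to 0.1 N m at each click).
- dial (a joint): Angle of the steel dial under the knob (42 mm disc, small black pointer block on its rim), rad, positive anticlockwise seen facing it; starts within 0.1 of 0, pointer up the slope. Turned the gripping way, the knob takes up at most 15 deg of play, then carries the dial (0.17 N m); the loose way, the dial stays. Which way grips varies and cannot be seen.
- arrow (a joint): Angle of the direction arrow, rad: 0 points straight up the slope, positive is swung anticlockwise (to the left as seen from the robot), stops at +0.8 and -0.8; starts within 0.12 of 0 and stays where it is left (friction about 1.5 N at the pin).
- arrow_pin (a point): Black upright pin (8 mm thick, 26 mm long, along its z, the normal of the sloping face) near the tip of the arrow. The point is on its axis 20 mm above the face; its foot is 4 mm and its top 30 mm above the face. The arrow's pivot is 26 mm from it along the pin frame's -x, and 50 mm up the slope from the knob axis.
- strip (a point): Middle, at bench level, of a strip of bench about 220 mm long (along x) and 130 mm wide, between the board vice on its right (67 mm high) and the drawer cabinet on its left (129 mm high). It is fixed and bare but for the solder reel, which stands somewhere on it: one good place for the cover.
- solder_reel: Bystander: reel of solder wire standing on end, 58 mm diameter, 76 mm high; origin under its centre.
- battery_9v: Bystander: block battery standing on end, 18 x 26 x 48 mm; origin under its centre.
- alcohol_bottle: Bystander: small white dispenser bottle, 44 mm diameter, 131 mm high; origin under its centre.
- tip_tinner: Bystander: small flat round tin, 31 mm diameter, 15 mm high; origin under its centre.
- flush_cutters: Bystander: flush cutters lying flat, 34 x 137 x 14 mm, long along y; origin under the centre.
- esd_brush: Bystander: black antistatic brush lying flat, 22 x 136 x 9 mm, long along y; origin under the centre.

How it is judged:
By the outcome, as a careful person would: the job done as asked, in the order asked, and still so for the second after the job is handed in, with the robot touching nothing.
It also fails if it takes over 69 s, if anything falls off the work surface, if the arm or the gripper's body presses on something with over 40 N, if the wrist force passes 120 N, or if a joint passes its speed limit or range.

## Working session

There is one attempt and no reset: what is moved stays moved. The work goes in short steps, Python scripts to look and compute and a tool call to move; the robot and the scene stay as the last step left them, time stands still between calls to the robot, and variables do not carry over. Pictures are saved under pics/ and viewed, at most 10 in all, crops included, and the job is handed in when it is done.

Besides the shell and the picture viewer there is one more tool, called after "Call:" as name([rows], argument=value, ...), one row to a line, values as JSON. send_rows: Moves the arm, as the interface text tells. Its arguments: {"type":"object","properties":{"plan":{"type":"array","items":{"type":"array","items":{"type":"number"}}}},"required":["plan"]}

```bash
mkdir -p pics; ls; cat > h.py <<'E'
import numpy as np,cv2
from rig import *
def cam(n):
    p,d=capture(n);c=calibration(n);return p,d,c
def px(c,d,u,v,r=2):
    K=np.array([[c['fx'],0,c['cx']],[0,c['fy'],c['cy']],[0,0,1]])
    w=d[v-r:v+r+1,u-r:u+r+1];z=np.median(w[w>0])
    x,y=cv2.undistortPoints(np.array([[[u,v]]],float),K,np.array(c['dist_coeffs']))[0,0]
    return np.array(c['rotation'])@np.array([x*z,y*z,z])+np.array(c['xyz'])
E
python3 - <<'E'
from h import *
s=read_state();print(s,finger_overhang)
for n in("side","top"):
    p,d,c=cam(n);cv2.imwrite(f'pics/{n}0.png',p);np.save(f'{n}0.npy',d);print(n,c)
E
```

```text
pics
{'time_s': 0.0, 'joint_positions': array([-8.63750898e+01,  3.02799491e+01,  8.21567886e+01,  9.76806213e-04,
        6.76884510e+01, -1.02278054e+01]), 'qvel': array([ 0.00109691, -0.02463401, -0.06973681,  0.00042643,  0.05570466,
       -0.00785429]), 'tau': array([ 3.79883977e-04, -4.40038204e+01, -1.76591706e+01,  6.34258403e-02,
        5.81103971e-02, -1.52126440e-04]), 'position': array([ 0.14962437, -0.60610156,  0.23555882]), 'tcp_rot': array([[ 9.70915982e-01,  2.39420427e-01, -1.22401858e-04],
       [ 2.39420118e-01, -9.70913615e-01,  2.18157936e-03],
       [ 4.03473032e-04, -2.14743574e-03, -9.99997613e-01]]), 'force': array([-0.19336157, -0.32410817, -0.00953544]), 'moment': array([ 0.01570088, -0.11254766,  0.04260615]), 'grasp_force': 0.0, 'opening': 0.9968631659195949} 0.014
side {'fx': 586.2076639396689, 'fy': 586.2076639396689, 'cx': 310.2193502891398, 'cy': 241.90419854673925, 'dist_coeffs': array([0.03215624, 0.        , 0.        , 0.        , 0.        ]), 'xyz': array([0.27894939, 0.76548879, 0.57520618]), 'rotation': array([[-0.95815057, -0.12234467,  0.25880355],
       [-0.28613789,  0.43622557, -0.85313092],
       [-0.0085207 , -0.89148137, -0.45297722]])}
top {'fx': 619.5637010786314, 'fy': 619.5637010786314, 'cx': 322.2586708743289, 'cy': 244.59504097187818, 'dist_coeffs': array([-0.15931953,  0.        ,  0.        ,  0.        ,  0.        ]), 'xyz': array([ 0.3875258 , -0.16338129,  1.19657065]), 'rotation': array([[-2.61588732e-02, -9.90332382e-01,  1.36225867e-01],
       [-9.99652094e-01,  2.63750590e-02, -2.18000679e-04],
       [-3.37707216e-03, -1.36184176e-01, -9.90677781e-01]])}
```

View pics/top0.png

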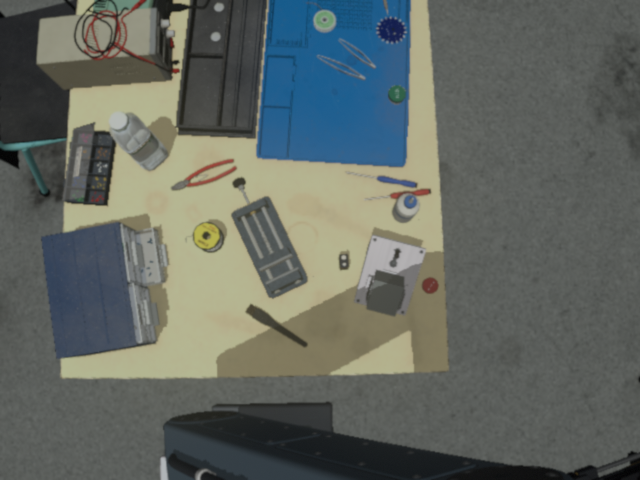

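View pics/side0.png

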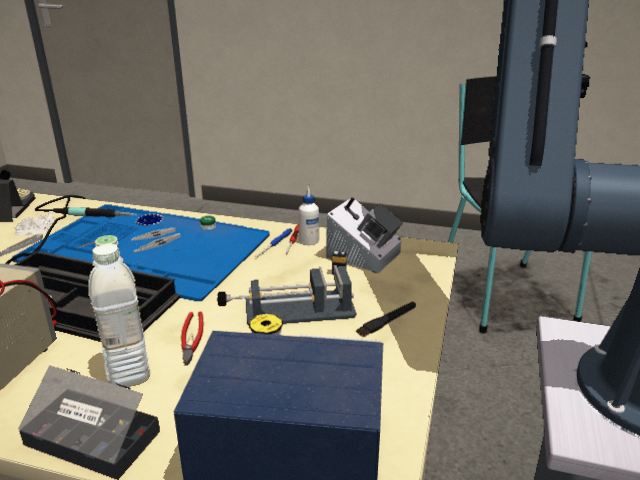

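The top view shows the unit at about (390,272) with the cover at (386,292), arrow at (396,257), battery (344,260), tin (430,285), bottle (405,207), vice (268,247), reel (208,237) and brush (277,326). The side view shows the same from the left.

```bash
python3 - <<'E'
from h import *
p=cv2.imread('pics/top0.png')
cv2.imwrite('pics/t1.png',cv2.resize(p[220:330,330:450],None,fx=5,fy=5,interpolation=cv2.INTER_CUBIC))
c=calibration('top');d=np.load('top0.npy')
for n,u,v in[('reel',208,237),('bat',344,256),('tin',430,285),('bottle',405,207),('vice',285,280),('viceL',248,225),('brush',277,326),('bench',330,300),('cutter',205,175),('face1',380,240),('face2',418,248),('face3',408,300),('face4',366,285),('cov',386,292),('bench',190,270),('bench',190,310),('vicetail',239,183),('cabR',163,255)]:
    print(n,(px(c,d,u,v,1)*1000).round(1))
E
```

```text
reel [5.731e+02 6.040e+01 1.000e-01]
bat [ 522.7 -203.6   49.7]
tin [ 466.2 -367.9   16.3]
bottle [ 604.9 -316.3   89.9]
vice [479.4 -93.8  65.9]
viceL [587.9 -23.6  39.4]
brush [396.4 -73.2   8.1]
bench [ 443.8 -175.7    0.9]
cutter [698.1  66.5   1.6]
face1 [ 543.4 -266.9  103.3]
face2 [ 526.9 -334.1  105.1]
face3 [ 437.3 -319.3   52.7]
face4 [ 466.5 -241.7   64.4]
cov [ 450.2 -273.6  106.6]
bench [508.7  95.8   1.6]
bench [4.308e+02 9.620e+01 3.000e-01]
vicetail [668.3  -8.   47.6]
cabR [537.9 146.4  14.4]
```

View pics/t1.png

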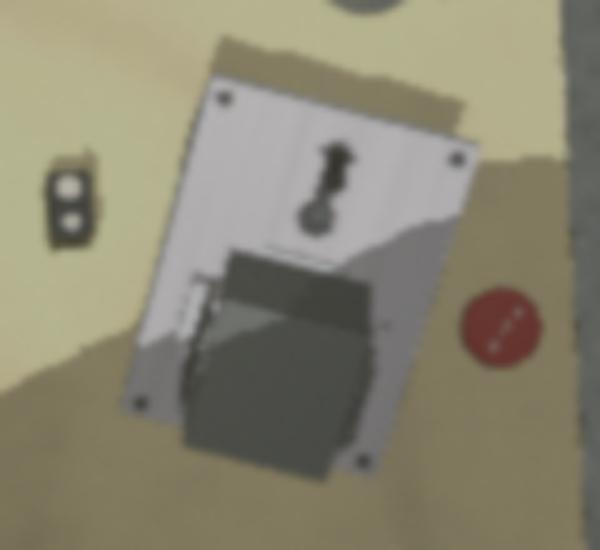

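The enlarged crop shows the face corners at crop (213,78), (478,147), (378,473), (123,405). The arrow pivot is at (316,217), the pin top at about (338,152), and the cover's top face at about (215,300), (368,333), (325,480), (185,445).

```bash
cat >> h.py <<'E'
def cloud(c,d):
    K=np.array([[c['fx'],0,c['cx']],[0,c['fy'],c['cy']],[0,0,1]])
    h,w=d.shape;g=np.mgrid[0:h,0:w][::-1].reshape(2,-1).T.astype(float)
    n=cv2.undistortPoints(g[:,None],K,np.array(c['dist_coeffs']))[:,0]
    P=np.c_[n*d.reshape(-1,1),d.reshape(-1)]
    return (P@np.array(c['rotation']).T+np.array(c['xyz'])).reshape(h,w,3)
def project(c,P):
    R=np.array(c['rotation']);K=np.array([[c['fx'],0,c['cx']],[0,c['fy'],c['cy']],[0,0,1]])
    return cv2.projectPoints(np.array(P,float).reshape(-1,3),cv2.Rodrigues(R.T)[0],-R.T@np.array(c['xyz']),K,np.array(c['dist_coeffs']))[0][:,0]
E
python3 - <<'E'
from h import *
from scipy.optimize import least_squares
c=calibration('top');d=np.load('top0.npy')
q=np.array([[213,78],[478,147],[378,473],[123,405]])/5-.4+[330,220]
M=np.array([[60,50,105],[60,-50,105],[-60,-50,33],[-60,50,33]])/1000
def tr(p,M):
    R=cv2.Rodrigues(np.array([0,0,p[2]]))[0];return M@R.T+[p[0],p[1],0]
r=least_squares(lambda p:(project(c,tr(p,M))-q).ravel(),[.48,-.29,-.2])
x,y,a=r.x;print(r.x,np.degrees(a),r.fun)
# cloud in unit frame
for n in('top','side'):
    c=calibration(n);P=cloud(c,np.load(n+'0.npy')).reshape(-1,3)
    U=(P-[x,y,0])@cv2.Rodrigues(np.array([0,0,a]))[0]*1000
    U=U[(abs(U[:,0])<75)&(abs(U[:,1])<60)&(U[:,2]>20)&(U[:,2]<150)]
    f=U[(abs(U[:,0])<57)&((abs(U[:,1])>40)&(abs(U[:,1])<48)|(U[:,0]>20)&(abs(U[:,1])>15)&(abs(U[:,1])<46))]
    A=np.c_[f[:,:2],np.ones(len(f))]
    w=np.ones(len(f),bool)
    for _ in range(5):
        s=np.linalg.lstsq(A[w],f[w,2],rcond=None)[0];e=f[:,2]-A@s;w=abs(e)<4
    print(n,s,np.degrees(np.arctan(s[0])),w.sum(),len(f))
    h=(U[:,2]-(69+.577*U[:,0]))*np.cos(np.pi/6); sl=U[:,0]*np.cos(np.pi/6)+(U[:,2]-69)*.5
    for lo,hi in((40,60),(24,36)):
        k=(h>lo)&(h<hi)
        print(lo,k.sum(),np.percentile(sl[k],[2,20,50,80,98]).round(1),np.percentile(U[k,1],[2,50,98]).round(1),np.median(h[k]))
c=calibration('top')
Uw=lambda u,v,h0:None
# arrow pivot/pin: intersect ray with plane at height hh above face
def hit(u,v,hh):
    K=np.array([[c['fx'],0,c['cx']],[0,c['fy'],c['cy']],[0,0,1]])
    n=cv2.undistortPoints(np.array([[[u,v]]],float),K,np.array(c['dist_coeffs']))[0,0]
    R0=cv2.Rodrigues(np.array([0,0,a]))[0]
    dr=R0.T@np.array(c['rotation'])@np.r_[n,1];o=R0.T@(np.array(c['xyz'])-[x,y,0])
    N=np.array([-.5,0,.866]);p0=np.array([0,0,.069])+N*hh
    t=((p0-o)@N)/(dr@N);X=o+t*dr
    return np.array([(X-p0)@[.866,0,.5],X[1]])*1000
for nm,U,V,hh in[('pivot',316,217,.004),('pintop',338,152,.03),('c1',215,300,.048),('c2',368,333,.048),('c3',325,480,.048),('c4',185,445,.048)]:
    print(nm,hit(330+U/5-.4,220+V/5-.4,hh).round(1))
E
```

```text
[ 0.48210743 -0.28409825 -0.27994474] -16.03965220595585 [-0.30024433 -0.78214282  0.95448555 -0.66412959 -0.02459487  0.56602011
 -0.65184864  0.9219651 ]
top [ 5.74005007e-01 -6.60001552e-03  7.20523252e+01] 29.85603972980757 1102 1195
40 1067 [-50.6 -38.1 -19.4  -1.2   8.1] [-28.2   0.7  29.9] 50.032878479320686
24 121 [-43.2   6.6   7.9   9.2  57.5] [-24.7   0.9  32. ] 30.57360382672608
side [ 0.55210298 -0.199466   65.18822156] 28.903219657900863 203 778
40 600 [-52.2 -41.7 -23.5  -5.6   6.1] [-25.1   8.   32.6] 49.13137895397004
24 197 [-52.5 -43.8 -24.9  -1.1  54.5] [-14.3  28.4  33.6] 30.002448940828504
pivot [27.7  0.2]
pintop [64.3  1.4]
c1 [ 5.9 29.8]
c2 [  8.2 -25. ]
c3 [-51.9 -25.7]
c4 [-52.3  26. ]
```

Call:
send_rows([
  [0,0.0263,-0.018,0.0025,0],
  [0,0.0263,-0.018,0.0025,0],
  [0,0.0263,-0.018,0.0025,0],
  [0,0.0263,-0.018,0.0025,0],
  [0,0.0263,-0.018,0.0025,0],
  [0,0.0263,-0.018,0.0025,0],
  [0,0.0263,-0.018,0.0025,0],
  [0,0.0263,-0.018,0.0025,0],
  [0,0.0263,-0.018,0.0025,0],
  [0,0.0263,-0.018,0.0025,0],
  [0,0.0263,-0.018,0.0025,0],
  [0,0.0263,-0.018,0.0025,0],
  [0,0.0263,-0.018,0.0025,0],
  [0,0.0263,-0.018,0.0025,0],
  [0,0,0,0,0.104],
  [0,0,0,0,0.104],
  [0,0,0,0,0.104],
  [0,0,0,0,0.104],
  [0,0,0,0,0.104],
  [0,0,0,0,0],
])

```text
time_s: 1.77
position: [0.4467, -0.2737, 0.2012]
tcp_rot: [[0.961, -0.276, -0.001], [-0.276, -0.961, 0.001], [-0.001, -0.0, -1.0]]
force: [-0.7, -0.4, -0.5]
opening: 1.002
grasp_force: 0.0
```

Call:
send_rows([
  [0,0,0,0.0225,0],
  [0,0,0,0.0225,0],
  [0,0,0,0.0225,0],
  [0,0,0,0.0225,0],
  [0,0,0,0,0],
  [0,0,0,0,0],
])

```text
time_s: 2.27
position: [0.4461, -0.2733, 0.1106]
tcp_rot: [[0.962, -0.273, -0.002], [-0.273, -0.962, 0.002], [-0.003, -0.002, -1.0]]
force: [-0.3, 0.2, -0.4]
opening: 0.997
grasp_force: 0.0
```

```bash
cat >> h.py <<'E'
def shot(name,n,u0,u1,v0,v1,f):
    p,d,c=cam(n);np.save(name+'.npy',d)
    cv2.imwrite(f'pics/{name}.png',cv2.resize(p[v0:v1,u0:u1],None,fx=f,fy=f,interpolation=cv2.INTER_CUBIC))
    return p,d,c
E
python3 - <<'E'
from h import *
p,d,c=shot('s2','side',310,430,170,280,5)
X=np.array([.4821,-.2841]);ex=np.array([.961,-.2763]);ey=np.array([.2763,.961])
for h,yy in((0,.0007),(.032,.0327),(.048,.0007),(.036,.0007)):
    s=-.0223;xy=X+ex*(s*.866-h*.5)+ey*yy;P=np.r_[xy,.071+s*.5+h*.866]
    print(h,P.round(4),((project(c,P)[0]-[310,170])*5).round(0))
print(read_state()['position'])
E
```

```text
0 [ 0.4637 -0.2781  0.0598] [316. 313.]
0.032 [ 0.4572 -0.2429  0.0876] [318. 289.]
0.048 [ 0.4407 -0.2715  0.1014] [376. 232.]
0.036 [ 0.4464 -0.2731  0.091 ] [361. 253.]
[ 0.4469495  -0.27409414  0.11175516]
```

View pics/s2.png

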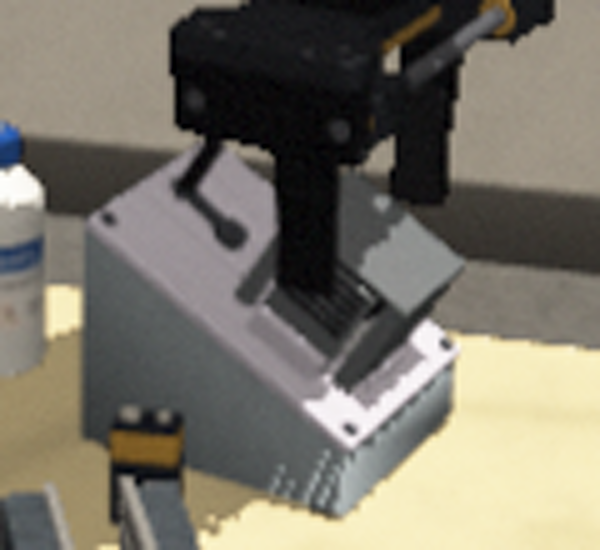

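The side picture shows the fingers straddling the cover, with the near finger in front of the left tab at about (325,300), slightly below the prediction. The alignment is good, so I descend and squeeze.

Call:
send_rows([
  [0,0,0,0.008,0],
  [0,0,0,0.008,0],
  [0,0,0,0.0085,0],
  [0,0,0,0,0],
  [0,0,0,0,0],
])

```text
time_s: 2.73
position: [0.4465, -0.2737, 0.0866]
tcp_rot: [[0.962, -0.275, -0.001], [-0.275, -0.962, 0.001], [-0.001, -0.001, -1.0]]
force: [-0.1, 1.0, 0.7]
opening: 1.0
grasp_force: 0.0
```

Call:
send_rows([
  [60,0,0,0,0],
  [80,0,0,0,0],
  [120,0,0,0,0],
  [120,0,0,0,0],
  [120,0,0,0,0],
  [120,0,0,0,0],
  [120,0,0,0,0],
  [120,0,0,0,0],
])

```text
time_s: 3.4
position: [0.4468, -0.2739, 0.0875]
tcp_rot: [[0.962, -0.275, -0.0], [-0.275, -0.962, -0.0], [0.0, 0.0, -1.0]]
force: [-1.1, 1.5, 4.9]
opening: 0.604
grasp_force: 30.0
```

Call:
send_rows([
  [120,-0.002,0,-0.0035,0],
  [120,-0.002,0,-0.0035,0],
  [120,-0.002,0,-0.0035,0],
  [120,-0.002,0,-0.0035,0],
  [120,0,0,0,0],
])

```text
time_s: 3.82
position: [0.4389, -0.2717, 0.1017]
tcp_rot: [[0.962, -0.275, 0.0], [-0.275, -0.962, -0.0], [0.0, 0.0, -1.0]]
force: [-0.7, -0.7, -1.0]
opening: 0.604
grasp_force: 30.0
```

```bash
python3 - <<'E'
from h import *
p,d,c=shot('s3','side',310,430,150,280,4);s=read_state();print(s['force'],s['opening'],s['position'])
E
```

```text
[ 0.08488638  0.07974426 -0.33031665] 0.6048650044597988 [ 0.43909347 -0.27184806  0.10148559]
```

View pics/s3.png

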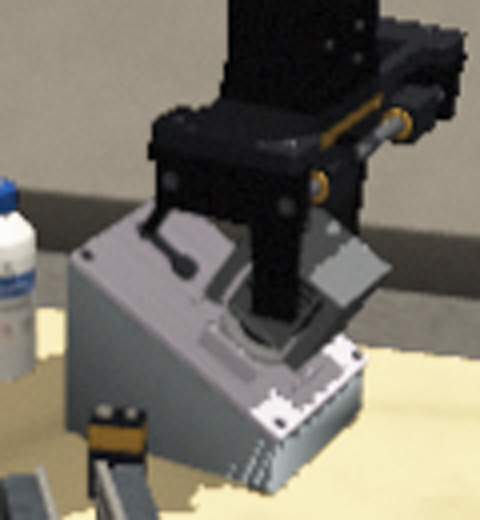

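The cover is clear of the rails and the dial is visible below it. I'll lift further along the axis and check that the placing site is bare.

Call:
send_rows([
  [120,-0.005,0,-0.0087,0],
  [120,-0.005,0,-0.0087,0],
  [120,-0.005,0,-0.0087,0],
  [120,-0.005,0,-0.0087,0],
  [120,0,0,-0.016,0],
  [120,0,0,-0.016,0],
  [120,0,0,-0.016,0],
  [120,0,0,-0.016,0],
  [120,0,0,0,0],
])

```text
time_s: 4.62
position: [0.421, -0.2676, 0.2034]
tcp_rot: [[0.962, -0.275, 0.005], [-0.275, -0.962, -0.005], [0.006, 0.004, -1.0]]
force: [0.5, -0.7, -0.8]
opening: 0.602
grasp_force: 30.0
```

```bash
python3 - <<'E'
from h import *
c=calibration('top');P=cloud(c,np.load('top0.npy')).reshape(-1,3)
print(project(c,[.62,-.15,0]))
for x in np.arange(.54,.72,.02):
    r=[]
    for y in np.arange(-.06,-.26,-.02):
        k=(abs(P[:,0]-x)<.01)&(abs(P[:,1]-y)<.01);r.append(round(P[k,2].max()*1000) if k.any() else None)
    print(round(x,2),r)
E
```

```text
[[314.41452807 210.54634441]]
0.54 [47, 71, 71, 14, 8, 7, 6, 7, 7, 100]
0.56 [45, 46, 15, 6, 7, 8, 7, 8, 5, 7]
0.58 [45, 45, 16, 6, 6, 8, 6, 9, 9, 6]
0.6 [46, 17, 8, 7, 6, 6, 6, 9, 7, 7]
0.62 [58, 17, 7, 7, 8, 7, 5, 8, 5, 7]
0.64 [55, 7, 9, 7, 6, 7, 7, 7, 6, 10]
0.66 [5, 9, 7, 8, 9, 6, 7, 6, 7, 6]
0.68 [6, 8, 7, 8, 7, 7, 7, 9, 9, 12]
0.7 [11, 8, 7, 7, 6, 7, 7, 9, 11, 10]
```

Call:
send_rows([
  [120,0.02,-0.0208,0,0],
  [120,0.02,-0.0208,0,0],
  [120,0.02,-0.0208,0,0],
  [120,0.02,-0.0208,0,0],
  [120,0.02,-0.0208,0,0],
  [120,0.02,-0.0208,0,0],
  [120,0.02,-0.0208,0,0],
  [120,0.02,-0.0208,0,0],
  [120,0,0,0.0245,0],
  [120,0,0,0.0245,0],
  [120,0,0,0.0245,0],
  [120,0,0,0.0245,0],
  [120,0,0,0.0245,0],
  [120,0,0,0.0245,0],
  [120,0,0,0,0],
  [120,0,0,0,0],
])

```text
time_s: 5.95
position: [0.6178, -0.1497, 0.0512]
tcp_rot: [[0.961, -0.275, -0.004], [-0.275, -0.962, 0.002], [-0.005, -0.001, -1.0]]
force: [-0.7, 0.3, 0.2]
opening: 0.607
grasp_force: 30.0
```

Call:
send_rows([
  [120,0,0,0.004,0],
  [120,0,0,0.004,0],
  [120,0,0,0.004,0],
  [120,0,0,0.003,0],
  [120,0,0,0,0],
])

```text
time_s: 6.37
position: [0.6226, -0.1513, 0.042]
tcp_rot: [[0.961, -0.275, 0.007], [-0.275, -0.961, -0.003], [0.008, 0.001, -1.0]]
force: [-0.1, 0.2, 12.7]
opening: 0.609
grasp_force: 30.0
```

Call:
send_rows([
  [120,0,0,0.002,0],
  [120,0,0,0.002,0],
  [120,0,0,0,0],
])

```text
time_s: 6.62
position: [0.625, -0.152, 0.04]
tcp_rot: [[0.961, -0.275, 0.013], [-0.275, -0.961, -0.005], [0.014, 0.001, -1.0]]
force: [1.6, 1.6, 18.5]
opening: 0.609
grasp_force: 30.0
```

```bash
python3 - <<'E'
from h import *
p,d,c=shot('s4','side',220,360,190,300,4);s=read_state();print(s['force'],s['opening'],s['position'])
E
```

```text
[ 1.9619986   1.05164174 18.34295596] 0.6077888734725129 [ 0.62498572 -0.1520303   0.03997216]
```

View pics/s4.png

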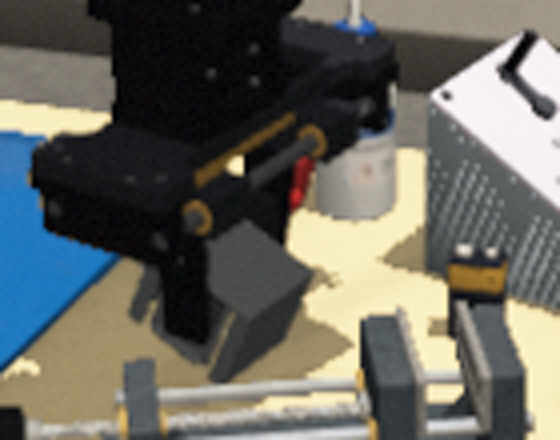

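The cover is held tilted 30°, with its rear rim edge (about (225,375)) on the bench. I'll ease off and open slowly so it pivots upright.

Call:
send_rows([
  [120,0,0,-0.0025,0],
  [120,0,0,0,0],
  [100,0,0,0,0],
  [94,0,0,0,0],
  [88,0,0,0,0],
  [82,0,0,0,0],
  [76,0,0,0,0],
  [72,0,0,0,0],
  [68,0,0,0,0],
  [64,0,0,0,0],
  [60,0,0,0,0],
  [50,0,0,0,0],
  [30,0,0,0,0],
  [0,0,0,0,0],
  [0,0,0,0,0],
  [0,0,0,0,0],
  [0,0,0,0,0],
])

```text
time_s: 8.08
position: [0.6193, -0.1501, 0.0362]
tcp_rot: [[0.962, -0.275, -0.0], [-0.275, -0.962, 0.0], [-0.001, -0.0, -1.0]]
force: [0.1, 0.0, 1.1]
opening: 0.984
grasp_force: 0.0
```

```bash
python3 - <<'E'
from h import *
p,d,c=shot('s5','side',220,360,190,300,4);s=read_state();print(s['force'],s['opening'],s['position'])
E
```

```text
[-0.02876764  0.1598222  -0.60047941] 0.9909526835818557 [ 0.61937292 -0.15017517  0.03626344]
```

View pics/s5.png

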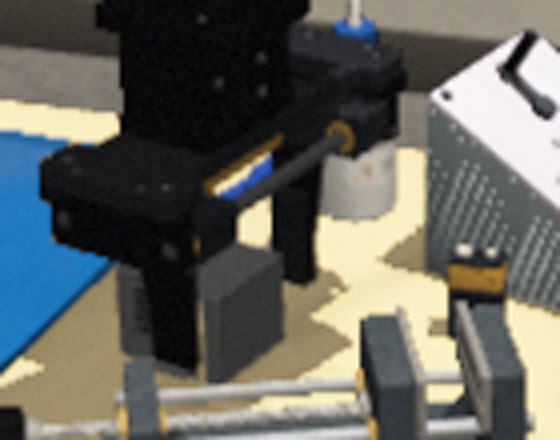

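The cover now stands upright, open side down, between the open fingers. I'll lift clear and look at the knob.

Call:
send_rows([
  [0,0,0,-0.01,0],
  [0,0,0,-0.02,0],
  [0,0,0,-0.025,0],
  [0,0,0,-0.025,0],
  [0,0,0,-0.025,0],
  [0,0,0,-0.025,0],
  [0,0,0,-0.025,0],
  [0,0,0,-0.01,0],
  [0,0,0,0,0],
])

```text
time_s: 8.88
position: [0.6213, -0.1509, 0.2051]
tcp_rot: [[0.962, -0.275, 0.007], [-0.275, -0.962, -0.003], [0.007, 0.001, -1.0]]
force: [0.5, 0.1, -0.2]
opening: 0.998
grasp_force: 0.0
```

```bash
python3 - <<'E'
from h import *
p,d,c=shot('t6','top',350,430,220,320,6)
X=np.array([.4821,-.2841]);ex=np.array([.961,-.2763]);ey=np.array([.2763,.961])
for h in(0,.038):
    s=-.0223;P=np.r_[X+ex*(s*.866-h*.5)+ey*.0007,.071+s*.5+h*.866]
    print(h,P.round(4),((project(c,P)[0]-[350,220]+.4)*6).round(0))
E
```

```text
0 [ 0.4637 -0.2781  0.0598] [216. 399.]
0.038 [ 0.4455 -0.2728  0.0928] [212. 453.]
```

View pics/t6.png

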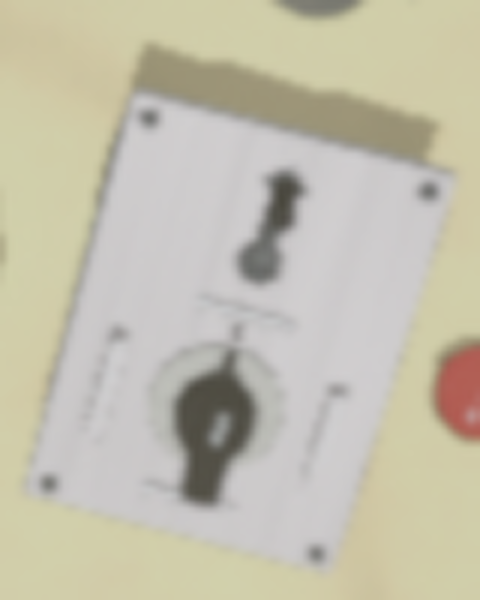

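The top picture shows the bare dial centred at about (217,403), matching the prediction (216,399). The knob bar lies up and down the slope, from about (230,350) to (203,500), with the dial pointer up-slope at (235,335). I'll use a loosely closed fork over the bar.

Call:
send_rows([
  [60,-0.0166,0.0207,0.003,0],
  [120,-0.0166,0.0207,0.003,0],
  [185,-0.0166,0.0207,0.003,0],
  [185,-0.0166,0.0207,0.003,0],
  [185,-0.0166,0.0207,0.003,0],
  [185,-0.0166,0.0207,0.003,0],
  [185,-0.0166,0.0207,0.003,0],
  [185,-0.0166,0.0207,0.003,0],
  [185,0,0,0,0],
  [185,0,0,0,0],
  [185,0,0,0,0],
])

```text
time_s: 9.85
position: [0.446, -0.2724, 0.1763]
tcp_rot: [[0.961, -0.275, -0.001], [-0.275, -0.961, 0.002], [-0.002, -0.001, -1.0]]
force: [0.2, -1.2, 0.0]
opening: 0.3
grasp_force: 0.0
```

Call:
send_rows([
  [185,0.002,0,0.02,0],
  [185,0,0,0.02,0],
  [185,0,0,0.02,0],
  [185,0,0,0.012,0],
  [185,0,0,0.0075,0],
  [185,0,0,0.004,0],
  [185,0,0,0,0],
  [208,0,0,0,0],
  [208,0,0,0,0],
  [208,0,0,0,0],
])

```text
time_s: 10.68
position: [0.4487, -0.2738, 0.0947]
tcp_rot: [[0.962, -0.275, 0.001], [-0.275, -0.962, -0.001], [0.002, 0.001, -1.0]]
force: [0.2, -0.4, -0.5]
opening: 0.199
grasp_force: 0.0
```

Call:
send_rows([
  [208,0,0,0.003,0],
  [206,0,0,0,-0.07],
  [205,0,0,0,-0.07],
  [204,0,0,0,-0.07],
  [203,0,0,0,-0.07],
  [201,0,0,0,-0.07],
  [199,0,0,0,-0.07],
  [197,0,0,0,-0.07],
  [195,0,0,0,-0.07],
  [193,0,0,0,-0.07],
  [191,0,0,0,-0.07],
  [189,0,0,0,-0.07],
  [187,0,0,0,-0.07],
])

```text
time_s: 11.77
position: [0.4457, -0.2749, 0.0922]
tcp_rot: [[0.844, 0.537, -0.004], [0.537, -0.844, -0.002], [-0.005, -0.001, -1.0]]
force: [-11.8, -5.0, 11.1]
opening: 0.262
grasp_force: 9.5
```

Call:
send_rows([
  [183,0,0,0,-0.07],
  [181,0,0,0,-0.07],
  [179,0,0,0,-0.07],
  [178,0,0,0,-0.07],
  [178,0,0,0,-0.07],
  [178,0,0,0,-0.07],
  [178,0,0,0,-0.07],
  [178,0,0,0,-0.07],
])

```text
time_s: 12.43
position: [0.4467, -0.2767, 0.0934]
tcp_rot: [[0.43, 0.903, -0.001], [0.903, -0.43, -0.006], [-0.006, 0.001, -1.0]]
force: [-12.0, -6.5, 17.8]
opening: 0.306
grasp_force: 10.9
```

Call:
send_rows([
  [178,0,0,0,-0.07],
  [178,0,0,0,-0.07],
  [178,0,0,0,-0.07],
  [178,0,0,0,-0.07],
  [178,0,0,0,-0.07],
  [178,0,0,0,-0.07],
  [178,0,0,0,-0.07],
  [178,0,0,0,-0.07],
  [178,0,0,0,-0.07],
  [178,0,0,0,-0.07],
  [178,0,0,0,-0.07],
  [178,0,0,0,-0.07],
  [178,0,0,0,0],
])

```text
time_s: 13.52
position: [0.4489, -0.2774, 0.0935]
tcp_rot: [[-0.384, 0.923, 0.003], [0.923, 0.384, -0.008], [-0.008, 0.0, -1.0]]
force: [-7.1, -5.9, 13.4]
opening: 0.303
grasp_force: 8.4
```

Call:
send_rows([
  [161,0,0,0,0],
  [161,0,0,0,0],
  [161,0,0,0,0],
  [161,0,0,-0.015,0],
  [161,0,0,-0.025,0],
  [161,0,0,-0.025,0],
  [161,0,0,-0.015,0],
  [161,0.025,0,0,0],
  [161,0.025,0,0,0],
  [161,0.025,0,0,0],
  [161,0.025,0,0,0],
  [161,0.025,0,0,0],
  [161,0,0,0,0],
  [161,0,0,0,0],
])

```text
time_s: 14.68
position: [0.3995, -0.1562, 0.1707]
tcp_rot: [[-0.383, 0.924, -0.002], [0.924, 0.383, 0.001], [0.002, -0.001, -1.0]]
force: [0.6, -0.4, 0.3]
opening: 0.368
grasp_force: 0.0
```

```bash
python3 - <<'E'
from h import *
p,d,c=shot('t7','top',350,430,220,320,6)
p2,d,c=cam('side')
a=cv2.imread('pics/t7.png');b=cv2.resize(p2[180:280,330:410],None,fx=6,fy=6,interpolation=cv2.INTER_CUBIC)
cv2.imwrite('pics/m7.png',cv2.resize(np.hstack([a,b]),(800,500)))
E
```

```text
(no output)
```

View pics/m7.png

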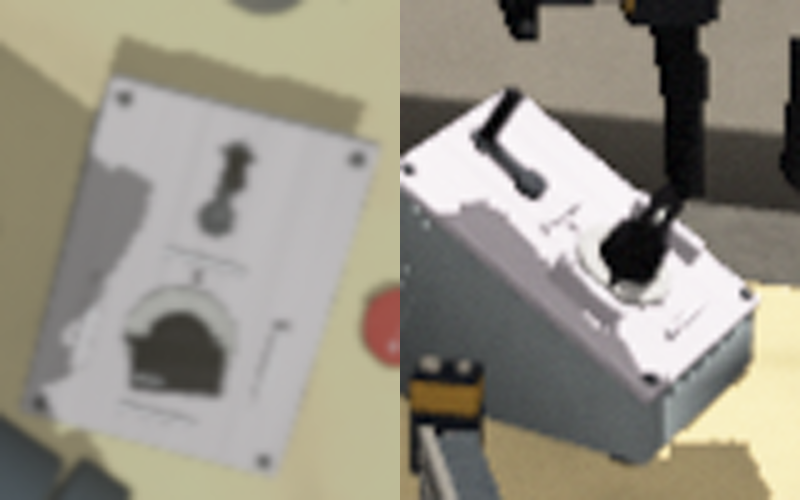

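The knob bar now lies across the slope, from (130,360) to (222,385) in the left panel, turned about 100°. The small pointer up-slope of it looks gone, so I'll compare enlarged crops before and after.

```bash
python3 - <<'E'
import cv2,numpy as np
z=lambda n:cv2.resize(cv2.imread(n)[300:520,110:310],(400,440))
m=cv2.imread('pics/m7.png')[170:340,540:700]
s=cv2.imread('pics/s3.png')
cv2.imwrite('pics/cmp.png',np.hstack([z('pics/t6.png'),z('pics/t7.png')]))
E
```

View pics/cmp.png

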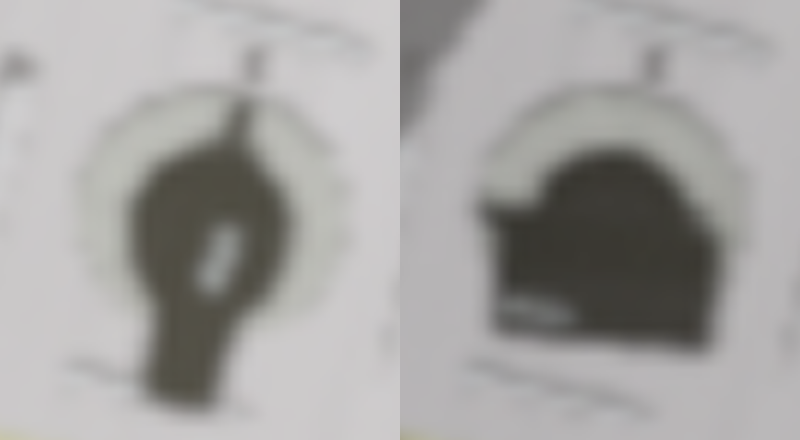

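The pointer block moved from straight up-slope (240,120) to the left (485,210). So the anticlockwise turn gripped and carried the dial about 90°. Next I turn back clockwise, which should be the loose way.

Call:
send_rows([
  [161,-0.0257,0,0,0],
  [161,-0.0257,0,0,0],
  [161,-0.0257,0,0,0],
  [161,-0.0257,0,0,0],
  [161,-0.0257,0,0,0],
  [161,0,0,0,0.1],
  [161,0,0,0,0.1],
  [161,0,0,0,0.1],
  [161,0,0,0.02,0],
  [161,0,0,0.02,0],
  [161,0,0,0.02,0],
  [161,0,0,0.01,0],
  [161,0,0,0.006,0],
  [161,0,0,0,0],
])

```text
time_s: 15.95
position: [0.4495, -0.2773, 0.0938]
tcp_rot: [[-0.09, 0.996, -0.001], [0.996, 0.09, 0.001], [0.001, -0.001, -1.0]]
force: [-0.3, -0.4, 0.2]
opening: 0.365
grasp_force: 0.0
```

Call:
send_rows([
  [172,0,0,0,0],
  [178,0,0,0,0],
  [178,0,0,0,0.07],
  [178,0,0,0,0.07],
  [178,0,0,0,0.07],
  [178,0,0,0,0.07],
  [178,0,0,0,0.07],
  [178,0,0,0,0.07],
  [178,0,0,0,0.07],
  [178,0,0,0,0.07],
])

```text
time_s: 16.78
position: [0.4492, -0.2772, 0.0959]
tcp_rot: [[0.454, 0.891, -0.0], [0.891, -0.454, -0.002], [-0.002, 0.0, -1.0]]
force: [-3.8, -1.4, 0.8]
opening: 0.305
grasp_force: 1.4
```

Call:
send_rows([
  [178,0.003,-0.001,0.002,0.07],
  [178,0,0,0,0.07],
  [178,0,0,0,0.07],
  [180,0,0,0,0.07],
  [182,0,0,0,0.07],
  [184,0,0,0,0.07],
  [186,0,0,0,0.07],
  [188,0,0,0,0.07],
  [190,0,0,0,0.07],
  [192,0,0,0,0.07],
  [194,0,0,0,0.07],
  [196,0,0,0,0.07],
  [198,0,0,0,0.07],
  [200,0,0,0,0.07],
])

```text
time_s: 17.95
position: [0.4494, -0.2727, 0.0939]
tcp_rot: [[0.993, 0.118, -0.001], [0.118, -0.993, 0.001], [-0.001, -0.001, -1.0]]
force: [-1.1, 2.7, 0.7]
opening: 0.224
grasp_force: 1.3
```

Call:
send_rows([
  [200,0,0,0,0.07],
  [200,0,0,0,0.07],
  [200,0,0,0,0.07],
  [200,0,0,0,0.07],
  [200,0,0,0,0.07],
  [200,0,0,0,0.07],
  [200,0,0,0,0.07],
  [200,0,0,0,0.07],
  [200,0,0,0,0.07],
  [200,0,0,0,0.07],
  [200,0,0,0,0.07],
  [200,0,0,0,0],
])

```text
time_s: 18.95
position: [0.4504, -0.2743, 0.0939]
tcp_rot: [[0.797, -0.604, 0.001], [-0.604, -0.797, -0.002], [0.002, 0.001, -1.0]]
force: [-0.6, -0.9, 0.4]
opening: 0.219
grasp_force: 0.5
```

Call:
send_rows([
  [185,0,0,0,0],
  [178,0,0,0,0],
  [178,0,0,0,0],
  [178,0,0,-0.015,0],
  [178,0,0,-0.025,0],
  [178,0,0,-0.025,0],
  [178,0,0,-0.025,0],
  [255,0,0,0,-0.0925],
  [255,0,0,0,-0.0925],
  [255,0,0,0,-0.0925],
  [255,0,0,0,-0.0925],
  [255,0.0218,0.0109,0,0],
  [255,0.0218,0.0109,0,0],
  [255,0.0218,0.0109,0,0],
  [255,0,0,0,0],
  [255,0,0,0,0],
  [255,0,0,0,0],
])

```text
time_s: 20.37
position: [0.5031, -0.3221, 0.1824]
tcp_rot: [[0.962, -0.274, -0.002], [-0.274, -0.962, 0.002], [-0.002, -0.001, -1.0]]
force: [-0.3, 0.2, -0.4]
opening: 0.005
grasp_force: 0.0
```

```bash
python3 - <<'E'
from h import *
p,d,c=shot('t8','top',350,430,220,320,6)
g=cv2.cvtColor(p,cv2.COLOR_BGR2GRAY)[270:308,368:404]
for r in g: print(''.join('#' if v<75 else '+' if v<120 else '-' if v<165 else '.' for v in r))
print(read_state()['opening'])
E
```

```text
++#####################+++++++++++++
##########################++++++++++
############################++++++++
##############################++++++
##############################++++++
#################################+++
############++++##################++
###########++++++##################+
############+++++###################
##############+++###################
####################################
####################################
####################################
####################################
####################################
####################################
####################################
####################################
####################################
####################################
####################################
####################################
####################################
####################################
####################################
####################################
####################################
####################################
####################################
####################################
####################################
####################################
####################################
####################################
####################################
####################################
####################################
####################################
0.006466212670153254
```

Call:
send_rows([
  [255,-0.024,-0.024,0,0],
  [255,-0.024,-0.024,0,0],
  [255,-0.024,-0.024,0,0],
  [255,-0.024,-0.024,0,0],
  [255,-0.024,-0.024,0,0],
  [255,-0.024,-0.024,0,0],
  [255,0,0,0,0],
  [255,0,0,0,0],
])

```text
time_s: 21.08
position: [0.4027, -0.1424, 0.183]
tcp_rot: [[0.962, -0.272, -0.002], [-0.272, -0.962, 0.001], [-0.002, -0.001, -1.0]]
force: [0.0, 0.1, -0.1]
opening: 0.003
grasp_force: 0.0
```

```bash
python3 - <<'E'
from h import *
p,d,c=shot('t9','top',350,430,220,320,6)
for q in(p,):
  g=cv2.cvtColor(q,cv2.COLOR_BGR2GRAY)[270:308,368:404]
  print(np.percentile(g,[1,20,50,80]))
  for r in g: print(''.join('#' if v<75 else '+' if v<110 else '-' if v<150 else '.' for v in r))
E
```

```text
[ 56. 120. 164. 182.]
....................................
....................................
....................................
....................................
.....................-..............
---..................-..............
----.................-..............
-..-----..........--................
----------...-......................
------------........................
------------........................
------------....------..............
------------..--+++++--.............
--------------++#####++-............
-------------+########+-............
-------++--++##########+-...........
------++++++###########+-...........
------++#++############+--..........
------+++++#############+-..........
-----------+######+++###+-..........
-----------+#####+--+##+--..........
-----------+#####+--+##+-...........
---------.--#####+--+##+-...........
---------..-+####+-+##+--...........
--------...--####++###+-............
--------....-+#######+-.............
--------....-+######+-..............
--------....+######+-...............
-------.....+#####+-................
--------....+#####+-................
--------...-+#####+.................
-------....-+####+-.................
------......++###+-.................
------......--+++--.................
------........---...................
-----...............................
-----...............................
----................................
```

The bar is back along the slope while the pointer stayed at the left. So clockwise is loose and anticlockwise grips, and the arrow goes left (+).

Call:
send_rows([
  [255,0.024,0.024,0,0],
  [255,0.024,0.024,0,0],
  [255,0.024,0.024,0,0],
  [255,0.024,0.024,0,0],
  [255,0.024,0.024,0,0],
  [255,0.024,0.024,0,0],
  [255,0,0.002,0.015,0],
  [255,0,0,0.015,0],
  [255,0,0,0.015,0],
  [255,0,0,0.01,0],
  [255,0,0,0.003,0],
  [255,0,0,0,0],
  [255,0,0,0,0],
])

```text
time_s: 22.22
position: [0.5037, -0.3255, 0.1252]
tcp_rot: [[0.962, -0.275, 0.001], [-0.275, -0.962, -0.001], [0.001, 0.0, -1.0]]
force: [-0.5, -0.1, 0.3]
opening: 0.009
grasp_force: 0.0
```

Call:
send_rows([
  [255,0,-0.005,0,0],
  [255,0,-0.005,0,0],
  [255,0,-0.005,0,0],
  [255,0,-0.005,0,0],
  [255,0,-0.004,0,0],
  [255,0,-0.004,0,0],
  [255,0,0,0,0],
])

```text
time_s: 22.8
position: [0.5115, -0.2974, 0.1252]
tcp_rot: [[0.962, -0.274, 0.001], [-0.274, -0.962, -0.0], [0.001, 0.0, -1.0]]
force: [0.7, -0.2, -0.6]
opening: 0.01
grasp_force: 0.1
```

Call:
send_rows([
  [255,0,-0.002,0,0],
  [255,0,-0.002,0,0],
  [255,0,0,0,0],
])

```text
time_s: 23.05
position: [0.5118, -0.2937, 0.1247]
tcp_rot: [[0.962, -0.275, -0.001], [-0.275, -0.962, 0.001], [-0.001, -0.0, -1.0]]
force: [-1.0, -1.0, 0.3]
opening: 0.005
grasp_force: 0.5
```

Call:
send_rows([
  [255,0,-0.002,0,0],
  [255,0,-0.001,0,0],
  [255,0,0,0,0],
])

```text
time_s: 23.3
position: [0.5121, -0.2909, 0.1243]
tcp_rot: [[0.962, -0.274, -0.002], [-0.274, -0.962, 0.001], [-0.002, -0.0, -1.0]]
force: [-2.5, -3.1, -0.6]
opening: 0.008
grasp_force: 1.2
```

Call:
send_rows([
  [255,0,-0.0015,0,0],
  [255,0,0,0,0],
])

```text
time_s: 23.47
position: [0.5131, -0.2897, 0.1245]
tcp_rot: [[0.962, -0.275, -0.001], [-0.275, -0.962, 0.0], [-0.001, -0.0, -1.0]]
force: [-2.1, -3.0, -1.6]
opening: 0.007
grasp_force: 1.5
```

Call:
send_rows([
  [255,0,-0.0015,0,0],
  [255,0,0,0,0],
  [255,0,0,0,0],
])

```text
time_s: 23.72
position: [0.5138, -0.2885, 0.1247]
tcp_rot: [[0.962, -0.275, -0.0], [-0.275, -0.962, -0.0], [0.0, 0.0, -1.0]]
force: [-2.9, -3.0, -2.4]
opening: 0.004
grasp_force: 1.7
```

Call:
send_rows([
  [255,0,-0.0015,0,0],
  [255,0,0,0,0],
  [255,0,0,0,0],
])

```text
time_s: 23.97
position: [0.5141, -0.287, 0.1247]
tcp_rot: [[0.962, -0.274, -0.0], [-0.274, -0.962, -0.0], [-0.0, 0.0, -1.0]]
force: [-2.5, -3.6, -3.0]
opening: 0.002
grasp_force: 2.2
```

Call:
send_rows([
  [255,0,-0.002,0,0],
  [255,0,0,0,0],
  [255,0,0,0,0],
])

```text
time_s: 24.22
position: [0.5143, -0.2866, 0.1247]
tcp_rot: [[0.962, -0.274, -0.001], [-0.274, -0.962, -0.003], [-0.0, 0.003, -1.0]]
force: [-4.6, -6.9, -3.6]
opening: 0.003
grasp_force: 4.1
```

Call:
send_rows([
  [255,0,-0.002,0,0],
  [255,0,0,0,0],
  [255,0,0,0,0],
])

```text
time_s: 24.47
position: [0.5144, -0.2863, 0.1248]
tcp_rot: [[0.962, -0.273, -0.002], [-0.273, -0.962, -0.006], [-0.0, 0.006, -1.0]]
force: [-8.0, -10.8, -3.7]
opening: 0.004
grasp_force: 6.3
```

The finger has stalled and the force is climbing, so the arrow is at its stop. I'll back off, lift away and check.

Call:
send_rows([
  [255,0,0.008,0,0],
  [255,0,0.01,0,0],
  [255,0,0,-0.02,0],
  [255,0,0,-0.025,0],
  [255,0,0,-0.025,0],
  [255,-0.024,-0.024,0,0],
  [255,-0.024,-0.024,0,0],
  [255,-0.024,-0.024,0,0],
  [255,-0.024,-0.024,0,0],
  [255,-0.024,-0.024,0,0],
  [255,-0.024,-0.024,0,0],
  [255,0,0,0,0],
  [255,0,0,0,0],
])

```text
time_s: 25.55
position: [0.4111, -0.1206, 0.1954]
tcp_rot: [[0.962, -0.273, 0.001], [-0.273, -0.962, 0.001], [0.001, -0.001, -1.0]]
force: [0.6, -0.3, 1.5]
opening: 0.004
grasp_force: 0.0
```

```bash
python3 - <<'E'
from h import *
p,d,c=cam('top');cv2.imwrite('pics/end.png',p)
g=cv2.cvtColor(p,cv2.COLOR_BGR2GRAY)[240:305,368:410]
for r in g: print(''.join('#' if v<75 else '+' if v<110 else '-' if v<150 else '.' for v in r))
a=cv2.imread('pics/top0.png');c=calibration('top')
df=cv2.absdiff(a,p).max(2)
for n,(u,v) in dict(reel=(208,237),bat=(344,260),tin=(430,285),bottle=(405,207),brush=(277,326),cut=(205,175)).items(): print(n,df[v-14:v+15,u-14:u+15].mean().round(1))
P=cloud(c,d).reshape(-1,3);k=(abs(P[:,0]-.62)<.06)&(abs(P[:,1]+.15)<.06)&(P[:,2]>.035)&(P[:,2]<.08)
q=P[k];print(q.mean(0),np.percentile(q[:,2],[5,50,95]),np.ptp(q,axis=0))
E
```

```text
..-...--................------------------
.--.........................--------------
.-..............................----------
.-..................................------
--.....................................---
--........................................
-.........................................
-.........................................
-.........................................
-...............---.......................
...............-+++--.....................
...............-+##+-.....................
...............+###+-.....................
..............-+###+-.....................
...............+####+-....................
...............+####+-....................
...............+###+++-...................
...............-###++++-..................
...............-+++++++-..................
................-----+++-.................
.....................-+++--...............
.....................-+++++-..............
.....................-++++++-.............
.....................-++++++-.............
.....................-++++++-.............
......................-++
[... 1159 characters left out ...]
+-.................
...........-+####+-+##+--.................
...........--####++###+-..................
............-+######++-...................
............-+#####++-....................
............+######+-.....................
............+#####+-......................
............+#####+-......................
...........-+#####+.......................
...........-+####+-.......................
............++###+-.......................
............--+++--.......................
..............---.........................
reel 7.4
bat 37.5
tin 59.4
bottle 7.1
brush 53.4
cut 7.7
[ 0.6391794  -0.15672095  0.04867408] [0.04374842 0.04884388 0.05293387] [0.07313266 0.06753901 0.02159308]
```

```bash
python3 - <<'E'
from h import *
a=cv2.imread('pics/top0.png').astype(int);b=cv2.imread('pics/end.png').astype(int)
def cen(p,f,u0,u1,v0,v1):
    m=f(p[v0:v1,u0:u1]);y,x=np.nonzero(m);return (x.mean()+u0).round(1),(y.mean()+v0).round(1),len(x)
red=lambda q:q[...,2]>1.8*q[...,1]
dark=lambda q:q.max(2)<85
for p in(a,b):print('tin',cen(p,red,415,445,270,300),'bat',cen(p,dark,334,354,246,274),'brush',cen(p,dark,240,312,300,350))
E
```

```text
tin (np.float64(429.6), np.float64(285.1), 102) bat (np.float64(343.4), np.float64(263.2), 51) brush (np.float64(273.8), np.float64(324.3), 485)
tin (np.float64(429.7), np.float64(284.8), 110) bat (np.float64(343.3), np.float64(262.5), 93) brush (np.float64(266.4), np.float64(326.3), 345)
```

```bash
python3 -c "
from rig import *
print(hand_in())"
```

```text
the job is handed in; nothing more can be done
None
```

The job is handed in at about 26 s: the cover stands open side down on clear bench behind the vice; turning the knob about 100° each way showed anticlockwise grips and carries the dial while clockwise is loose; the arrow is at its left stop; nothing else was touched, though the arm hid part of the brush in the last check.

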